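# Open the spring-lid paint box

### The job

Open the large paint box for work: press down the release tab on its front so that the sprung lid pops up, then push the lid back until it is fully open against its stop and stays there. Just press and push with the fingertips, nothing needs gripping; leave the small paint box shut, and do not lift or shift the other things on the table.

Things in the scene. Friction and masses are not known exactly. Their poses are not given: they have to be found in the camera images.
- paintbox: the large paint box: dark metal, 120 mm deep (x), 200 mm wide (y), 45 mm high to the rim plus a 5 mm thick lid, standing firmly on the table (it does not shift). Origin at the centre of its underside; its own x points from the front (tab side) to the back (hinge side), z up. A bright metal release tab sticks out at the middle of its front
- paintbox_tab_press (a point): point to press on the large box's release tab: on the tab's upper face, 98 mm in front of the box's origin, 27 mm above the table with the tab at rest. The thumb plate is 32 mm wide (across) and reaches from 14 mm in front of this point to 26 mm behind it (towards the box), where a hook stands up to 53 mm above the table and leans about 8 mm towards the front when the tab is pressed. The point moves with the tab
- paintbox_tab (a joint): the large box's release tab, a rocker pressed downwards against a spring: 0 at rest, 0.25 rad at its stop (the press point is then 8 mm lower); the lid is let go at about 0.15 rad. It takes 2 to 4 N at the press point and springs back when let go
- paintbox_lid (a joint): the large box's lid angle: 0 shut, about 0.4 rad when it has been lifted by its spring, 1.9 rad fully open against its stop (leaning back past upright). The spring lifts it only to 0.4 rad, within about a second; from there it must be pushed with some 2 N at its edge; it drops back onto the spring when let go well before upright
- paintbox_lid_edge (a point): middle of the lower front edge of the large box's lid, 120 mm from the hinge line; moves with the lid. From here towards the back is the lid's flat inner face. A tongue 26 mm wide sticks out 6 mm beyond this edge
- paintbox_lid_hinge (a point): middle of the large lid's hinge line, 45 mm above the table at the back edge of the box; the lid turns up and backwards about this point's y axis; x points to the back of the box
- smallbox: a second paint box of the same make, 90 mm deep, 130 mm wide, 45 mm high plus lid, with the same kind of tab; stands on the other side of the table's middle; to be left shut. Origin and axes as for the large box
- smallbox_lid (a joint): the small box's lid angle, 0 shut
- tube: lying metal paint tube, about 22 mm thick and 90 mm long, beside the paint box's tab; loose, to be left in place. Origin under its middle, on the table
- eraser: white eraser block 45 x 22 x 13 mm, on the other side of the tab; loose, to be left in place. Origin under its middle, on the table
- pot: small amber glass pot with lid, 48 mm across, 45 mm high, behind the small box; loose, to be left in place. Origin under its middle, on the table
- cup: white mug, 80 mm across, 65 mm high; loose, to be left in place. Origin under its middle, on the table
- jar: green glass jar, 66 mm across, 90 mm high; loose, to be left in place. Origin under its middle, on the table
- brush: paint brush lying flat, about 200 mm long, on the right side; loose, to be left in place. Origin under its middle, on the table
- medium: clear bottle 60 mm across and 130 mm high, at the back; loose, to be left in place. Origin under its middle, on the table
Things that resemble listed ones, but are neither listed nor needed, are in the scene too. Leave any green look-alike of the smallbox alone.

How it is judged:
By the outcome, as a careful person would: the job done as asked, in the order asked, and still so for the second after the job is handed in, with the robot touching nothing.
It also fails if it takes over 48 s, if anything falls off the work surface, if the arm or the gripper's body presses on something with over 40 N, if the wrist force passes 120 N, or if a joint passes its speed limit or range.

### The arm

A 6-joint arm with a two-finger parallel gripper is mounted at the origin on the work surface. World frame = base frame: x ahead of the robot, y to its left, z up, the work surface at z = 0. Lengths are in mm, angles in rad, forces in N, time in s.
With the tool pointing down it reaches from about 275 to 750 mm from the base axis. Payload 10.2 kg.
Tool frame: the origin (TCP) lies at the very end of the fingers, on their centre line; the grasp point (between the pads) lies 19 mm behind it; z points along the fingers, y is the line along which they close (so a half turn about z gives the same grasp; the last joint's range is limited). The gripper opens to 85 mm and grips with 20 to 120 N. Pads are 22 mm wide; open, the fingers measure 114 mm over their backs; the gripper's body (76 mm by 85 mm) begins 54 mm behind the grasp point. The pads swing forward as they close: fully open they stand 13 mm farther back than shut.
Start: joints at [-1.533, 0.313, 1.498, -0, 1.331, -0.223], TCP at [135.36, -507.256, 231.294] pointing down, gripper open.
Joint ranges: [-2.94, 2.94], [-0.97, 2.17], [0.19, 2.56], [-1.23, 4.37], [0.02, 3.11], [-2.88, 2.88]. Speed limits (rad/s): [2.39, 2.39, 3.01, 3.14, 3.14, 3.14].

### API

Orientations are given as a unit quaternion [w, x, y, z].
In Python, from rig import ctrl, vision gives the robot as it stands. The module is installed in compiled form; this text tells all that it offers.
- The arm moves only by the tool play_rows, never from a script. Its arguments are lists of equal length, an entry for each row: "translation": the shift along the tool's x, y, z in m, a list of three; "rotation": the turn, a rotation vector about the tool's x, y, z in rad, a list of three; "gripper": the gripper's target within -1 to 1 (shut at 1, half-way at 0, fully open at -1). A call has 1 to 10 rows; each row is the pose to reach, as a shift and turn from the pose commanded when the call began, along the tool's axes at that moment; what a row does not reach only later rows make up. A row lasts 1/8 s, in which the tool goes at most 62.5 mm and 10.7 degrees, less where a joint would pass 70% of its speed; a pose out of reach is approached as far as the arm can. A call with a gripper value outside its range is refused whole. The fingers move at their own pace and stop on an object; "force" is the grip in N (left out, the last holds). Time passes only in rows, so rows that repeat a pose let the fingers close. It gives the time, the measured TCP pose, the force, the opening and the grip force at its end, in the units of the state.
- ctrl.sense(): the state, without advancing time (a new reading comes with each control period).
- vision.capture(name): name is "side" or "top"; returns a dict with "pixels" (420x560x3 uint8, red, green, blue), "vfov" (degrees; the focal length in pixels is half the picture's height over the tangent of half this angle, whatever the lens; pixels are square), "cx", "cy" (the principal point, pixels), "k1" (the pictures are not rectified: a ray, as slopes to the right and down, at radius r is drawn at 1 + k1 r^2 times it, then the intrinsics apply), "rvec" (rotation vector, rad) and "tvec" (3), from world to camera coordinates, as OpenCV has them. Camera axes: x right, y down, z forward; pixel columns grow to the right and rows downward; lengths in mm; the calibration is good to about 2 mm. A picture is of the moment at which its call begins. There is no depth.
- ctrl.finish_job(): hands the job in; it is judged then, once.
The state is a dict: "time_s": time; "joints": joint angles; "dq": joint speeds; "tau": joint torques, N m; "eef_pos": TCP position; "ee_rot": TCP orientation; "force": force on the tool from outside, world axes, zero at the start; "wrist_torque": the same for the moment, N m; "grip_width": opening from 0.0 (shut) to 1.0 (fully open); "grip_force": force on a finger pad.
Only numpy, scipy, OpenCV 4.12 (cv2) and the standard library are available. Lean on these libraries where they do the work, as an engineer would, in place of code of your own. Each camera call takes 0.05 s, during which the arm holds its last target. There are 200 camera calls.

## Working session

There is one attempt and no reset: what is moved stays moved. The work goes in short steps, Python scripts to look and compute and a tool call to move; the robot and the scene stay as the last step left them, time stands still between calls to the robot, and variables do not carry over. Pictures are saved under pics/ and viewed, at most 10 in all, crops included, and the job is handed in when it is done.

Besides the shell and the picture viewer there is one more tool, called after "Call:" as name(argument=value, ...) on one line, values as JSON. play_rows: Moves the arm, as the interface text tells. Its arguments: {"type":"object","properties":{"translation":{"type":"array"},"rotation":{"type":"array"},"gripper":{"type":"array"},"force":{"type":"number"}},"required":["translation","rotation","gripper"]}

```bash
mkdir -p pics
cat > h.py <<'E'
import numpy as np, cv2
from rig import ctrl, vision
def cap(n,f):
    c=vision.capture(n); cv2.imwrite(f'pics/{f}.png',c['pixels'][:,:,::-1].copy())
    np.save(f'pics/{n}.npy',np.array([c],dtype=object),allow_pickle=True); return c
def load(n): return np.load(f'pics/{n}.npy',allow_pickle=True)[0]
def cam(c):
    f=210/np.tan(np.radians(c['vfov'])/2); R,_=cv2.Rodrigues(np.array(c['rvec'],float))
    K=np.array([[f,0,c['cx']],[0,f,c['cy']],[0,0,1.]]); return K,np.array([c['k1'],0,0,0,0.]),R,np.array(c['tvec'],float).ravel()
def ray(c,px,z):
    K,D,R,t=cam(c); u=cv2.undistortPoints(np.array(px,float).reshape(-1,1,2),K,D).reshape(-1,2)
    o=-R.T@t; d=np.c_[u,np.ones(len(u))]@R
    return o+d*((z-o[2])/d[:,2])[:,None]
def proj(c,P):
    K,D,R,t=cam(c); return cv2.projectPoints(np.array(P,float).reshape(-1,1,3),np.array(c['rvec'],float),t,K,D)[0].reshape(-1,2)
E
python3 - <<'E'
from h import *
for n in('top','side'):
    c=cap(n,n+'1'); K,D,R,t=cam(c); print(n,-R.T@t,R[2],K[0,0])
s=ctrl.sense(); print(s)
E
```

```text
top [ 365.61229665  -15.20467284 1439.42261289] [ 0.11734287 -0.00832672 -0.99305655] 543.6516992040675
side [ 132.27466184 -996.19886872 1012.54731047] [ 0.25931933  0.69863785 -0.6668273 ] 449.9185555287034
{'time_s': 0.1, 'joints': array([-1.53339816e+00,  3.13418880e-01,  1.49833724e+00,  2.05659796e-05,
        1.33101451e+00, -2.23421597e-01]), 'dq': array([ 0.000856  , -0.00196725, -0.00194308, -0.00013572, -0.00039709,
       -0.00204984]), 'tau': array([ 3.66438820e-03, -4.12902081e+01, -2.60140622e+01, -9.98331325e-05,
        3.07846349e-03, -1.91815383e-05]), 'eef_pos': array([ 135.35696425, -507.02055659,  230.78858543]), 'ee_rot': array([-5.85516818e-04,  9.91508822e-01,  1.30038104e-01,  6.46482261e-05]), 'force': array([ 0.26433314, -0.33427696, -0.26952771]), 'wrist_torque': array([-0.01278636,  0.00487144,  0.03891448]), 'grip_force': 0.0, 'grip_width': 1.0009710959033802}
```

View pics/top1.png

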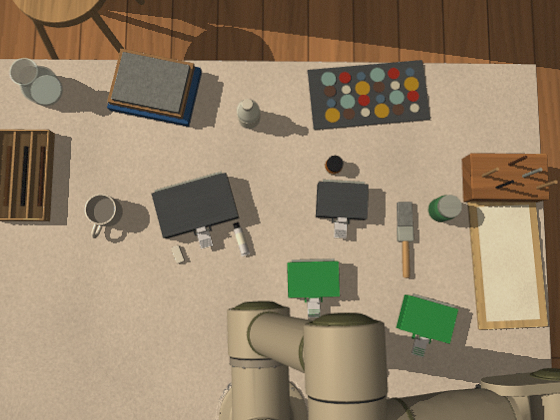

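View pics/side1.png

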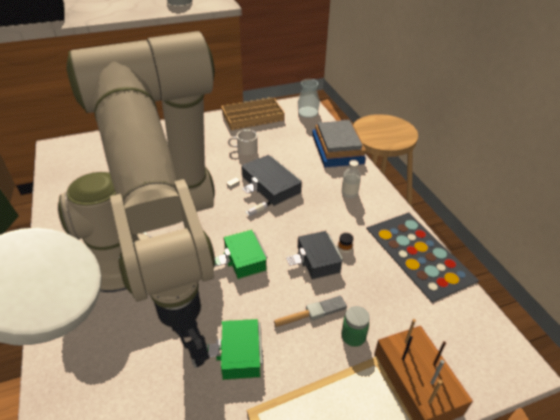

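The top view shows the large box at about (195,205), its tab at (204,237), the eraser at (179,254) and the tube at (240,240). The small box is at (342,200). Next I'll measure the lid outline at z=50.

Run:
```python
from h import *
c=load('top'); im=c['pixels']; g=im.max(2)
m=np.zeros(g.shape,np.uint8); m[165:250,140:250]=(g[165:250,140:250]<75)
m=cv2.morphologyEx(m,cv2.MORPH_OPEN,np.ones((5,5)))
cs=max(cv2.findContours(m,0,2)[0],key=cv2.contourArea)
W=ray(c,cs.reshape(-1,2),50)[:,:2].astype(np.float32)
r=cv2.minAreaRect(W); print(r); b=cv2.boxPoints(r); print(b)
tab=ray(c,[[204,237]],27); print('tab',tab)
x=cv2.resize(im[160:275,130:270],None,fx=5,fy=5,interpolation=cv2.INTER_CUBIC)
cv2.drawContours(x,[((cs-[130,160])*5).astype(int)],-1,(255,0,0),1)
cv2.imwrite('pics/crop1.png',x[:,:,::-1])
```

```text
((538.197021484375, 179.8412322998047), (124.19068908691406, 199.61325073242188), 16.6553897857666)
[[450.10077 257.66315]
 [507.31284  66.42446]
 [626.2933  102.01932]
 [569.0812  293.258  ]]
tab [[457.66420178 157.34649155  27.        ]]
```

View pics/crop1.png

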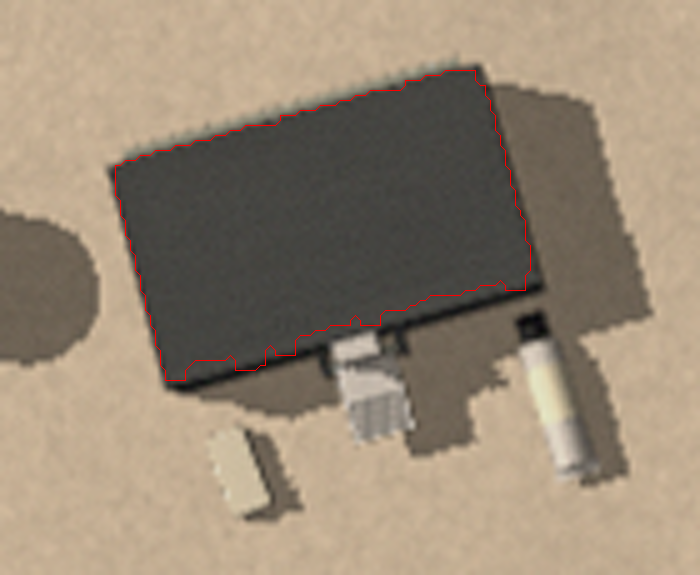

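Crop: the tab plate spans about (340..412, 375..440) in crop pixels and the lid outline fits well, though part of the dark front face is included. I'll take the pose from the rear edge and work out the hover above the tab.

```bash
cat >> h.py <<'E'
from scipy.spatial.transform import Rotation as Ro
YAW=np.radians(16.66); U=np.array([np.cos(YAW),np.sin(YAW),0]); V=np.array([-U[1],U[0],0]); Z=np.array([0,0,1.])
O=np.array([540.2,180.4,0])
def box(x,y,z): return O+x*U+y*V+z*Z
def go(P,tilt):
    s=ctrl.sense(); q=s['ee_rot']; R=Ro.from_quat([q[1],q[2],q[3],q[0]])
    t=np.radians(tilt); d=np.sin(t)*U-np.cos(t)*Z; x=np.cos(t)*U+np.sin(t)*Z
    T=Ro.from_matrix(np.c_[x,np.cross(d,x),d])
    print('shift m',np.round(R.inv().apply(P-s['eef_pos'])/1000,4),'rot',np.round((R.inv()*T).as_rotvec(),3),'F',np.round(s['force'],1),s['time_s'],'box xyz',np.round([(s['eef_pos']-O)@U,(s['eef_pos']-O)@V,s['eef_pos'][2]],1))
E
python3 - <<'E'
from h import *
go(box(-96,0,100),40)
for n in('top','side'):
    c=load(n); im=c['pixels'].copy()
    P=[box(-112,16,27),box(-112,-16,27),box(-72,-16,27),box(-72,16,27),box(-60,100,50),box(-60,-100,50),box(60,-100,50),box(60,100,50)]
    p=proj(c,P); x0,y0=p.min(0).astype(int)-15; x1,y1=p.max(0).astype(int)+15
    x=cv2.resize(im[y0:y1,x0:x1],None,fx=5,fy=5,interpolation=cv2.INTER_CUBIC)
    for k in(p[:4],p[4:]): cv2.polylines(x,[((k-[x0,y0]+.5)*5).astype(int)],True,(255,0,0),1)
    x=x[:600,:800]; cv2.imwrite(f'pics/ov_{n}.png',x[:,:,::-1]); print(x.shape)
a,b=cv2.imread('pics/ov_top.png'),cv2.imread('pics/ov_side.png')
h=max(a.shape[0],b.shape[0]); f=lambda i:cv2.copyMakeBorder(i,0,h-i.shape[0],0,0,0)
o=np.hstack([f(a),f(b)]); o=cv2.resize(o,None,fx=800/o.shape[1],fy=800/o.shape[1]); cv2.imwrite('pics/ov.png',o)
E
```

```text
shift m [ 0.4724 -0.5568  0.1316] rot [ 0.009  0.698 -0.029] F [ 0.3 -0.3 -0.3] 0.1 box xyz [-584.9 -542.5  230.8]
(535, 585, 3)
(355, 460, 3)
```

View pics/ov.png

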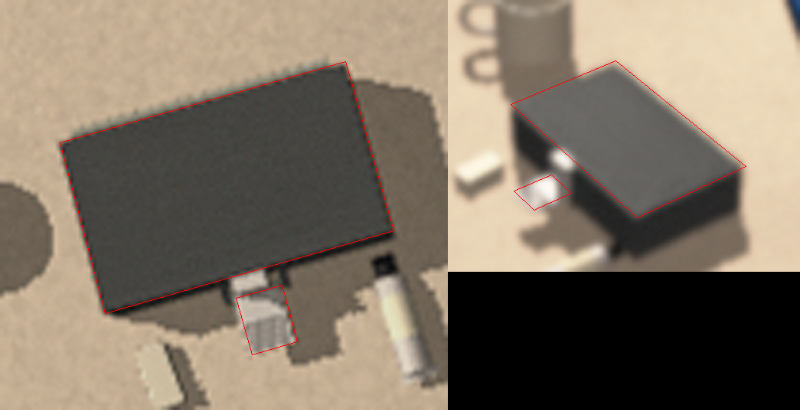

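The overlay fits the lid and tab in both views: the plate is at about (267,320) on the left and (540,192) on the right. Now moving to hover, with the fingers shut.

Call:
play_rows(translation=[[0.04,-0.047,0],[0.08,-0.094,0],[0.12,-0.141,0],[0.16,-0.188,0],[0.2,-0.235,0],[0.24,-0.282,0],[0.28,-0.33,0],[0.32,-0.377,0],[0.36,-0.424,0],[0.4,-0.471,0]], rotation=[[0,0.05,0],[0,0.1,0],[0,0.2,0],[0,0.3,0],[0,0.4,0],[0,0.5,0],[0,0.6,0],[0,0.7,0],[0,0.7,0],[0,0.7,0]], gripper=[1,1,1,1,1,1,1,1,1,1])

```text
time_s: 1.35
eef_pos: [385.1, 15.6, 230.4]
ee_rot: [-0.044, 0.932, 0.122, 0.337]
force: [0.6, -1.5, -0.2]
grip_width: -0.003
grip_force: 0.0
```

Run:
```python
from h import *
go(box(-96,0,100),40)
```

```text
shift m [-0.0095 -0.1167  0.1617] rot [ 0.021  0.004 -0.024] F [ 0.6 -1.5 -0.2] 1.35 box xyz [-195.8 -113.5  230.4]
```

Call:
play_rows(translation=[[-0.002,-0.04,0.04],[-0.005,-0.08,0.08],[-0.009,-0.117,0.12],[-0.009,-0.117,0.15],[-0.009,-0.117,0.15],[-0.009,-0.117,0.15]], rotation=[[0.02,0,-0.024],[0.02,0,-0.024],[0.02,0,-0.024],[0.02,0,-0.024],[0.02,0,-0.024],[0.02,0,-0.024]], gripper=[1,1,1,1,1,1])

```text
time_s: 2.1
eef_pos: [440.5, 150.4, 108.5]
ee_rot: [-0.05, 0.931, 0.137, 0.335]
force: [0.2, 0.3, -0.1]
grip_width: 0.004
grip_force: 0.0
```

Run:
```python
from h import *
go(box(-96,0,50),40)
go(box(-96,0,28),40)
cap('top','top2');cap('side','side2')
```

```text
shift m [-0.031  -0.0001  0.0502] rot [-0.001  0.006  0.   ] F [ 0.2  0.3 -0.1] 2.1 box xyz [-1.041e+02 -1.000e-01  1.085e+02]
shift m [-0.0451 -0.0001  0.0672] rot [-0.001  0.006  0.   ] F [ 0.2  0.3 -0.1] 2.1 box xyz [-1.041e+02 -1.000e-01  1.085e+02]
```

Call:
play_rows(translation=[[-0.015,0,0.025],[-0.031,0,0.05],[-0.039,0,0.059],[-0.041,0,0.062],[-0.043,0,0.0645],[-0.044,0,0.066],[-0.045,0,0.067],[-0.0455,0,0.0675]], rotation=[[0,0,0],[0,0,0],[0,0,0],[0,0,0],[0,0,0],[0,0,0],[0,0,0],[0,0,0]], gripper=[1,1,1,1,1,1,1,1])

```text
time_s: 3.2
eef_pos: [448.8, 152.6, 28.5]
ee_rot: [-0.049, 0.93, 0.136, 0.337]
force: [-1.6, -0.9, 2.1]
grip_width: 0.003
grip_force: 1.3
```

Run:
```python
from h import *
go(box(-96,0,26),40)
```

```text
shift m [-0.002  -0.0004  0.0017] rot [-0.     0.004  0.   ] F [-1.6 -0.9  2.1] 3.2 box xyz [-95.6  -0.4  28.5]
```

Contact is about 2 N. I'll press 3 mm more and hold.

Call:
play_rows(translation=[[-0.001,0,0.001],[-0.002,0,0.0022],[-0.0023,0,0.0025],[-0.0023,0,0.0025],[-0.0023,0,0.0025],[-0.0023,0,0.0025]], rotation=[[0,0,0],[0,0,0],[0,0,0],[0,0,0],[0,0,0],[0,0,0]], gripper=[1,1,1,1,1,1])

```text
time_s: 3.95
eef_pos: [448.6, 152.5, 24.8]
ee_rot: [-0.049, 0.931, 0.136, 0.336]
force: [2.3, 0.6, 2.8]
grip_width: -0.001
grip_force: 1.3
```

Run:
```python
from h import *
go(box(-96,0,26),40)
a=cap('side','side3')['pixels'];K=cap('top','top3')['pixels']
x=np.hstack([cv2.resize(a[130:250,200:330],None,fx=3,fy=3),cv2.resize(K[160:280,130:260],None,fx=3,fy=3)])
cv2.imwrite('pics/v3.png',x[:,:,::-1])
```

```text
shift m [ 0.0006 -0.0004 -0.001 ] rot [-0.     0.004  0.   ] F [2.3 0.6 2.8] 3.95 box xyz [-95.8  -0.4  24.8]
```

View pics/v3.png

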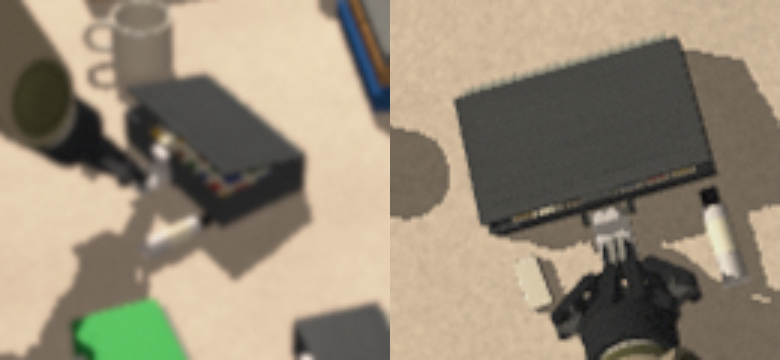

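The lid is lifting: paints show in the gap at (220,165), and the tab is pressed by the fingertips. I'll hold briefly, then back off along the tool axis.

Call:
play_rows(translation=[[0,0,0],[0,0,0],[0,0,0],[0,0,-0.02],[0,0,-0.05],[0,0,-0.08],[0,0,-0.08],[0,0,-0.08]], rotation=[[0,0,0],[0,0,0],[0,0,0],[0,0,0],[0,0,0],[0,0,0],[0,0,0],[0,0,0]], gripper=[1,1,1,1,1,1,1,1])

```text
time_s: 5.05
eef_pos: [398.9, 137.6, 86.1]
ee_rot: [-0.049, 0.931, 0.136, 0.336]
force: [-0.2, -0.4, 0.1]
grip_width: -0.001
grip_force: 0.0
```

Run:
```python
from h import *
go(box(-100,40,75),50)
go(box(-30,40,65),50)
c=cap('side','side4');a=c['pixels'].copy()
def L(th,y,r=120): return box(60-r*np.cos(th),y,45+r*np.sin(th))
p=proj(c,[L(.4,100),L(.4,-100),L(.4,-100,0),L(.4,100,0)])
x=cv2.resize(a[120:260,190:350],None,fx=4,fy=4)
cv2.polylines(x,[((p-[190,120]+.5)*4).astype(int)],True,(255,0,0),1)
cv2.imwrite('pics/v4.png',x[:,:,::-1])
```

```text
shift m [ 0.0296 -0.0405  0.0389] rot [0.   0.18 0.  ] F [-0.2 -0.4  0.1] 5.05 box xyz [-147.6   -0.5   86.1]
shift m [ 0.0771 -0.0405  0.0913] rot [0.   0.18 0.  ] F [-0.2 -0.4  0.1] 5.05 box xyz [-147.6   -0.5   86.1]
```

View pics/v4.png

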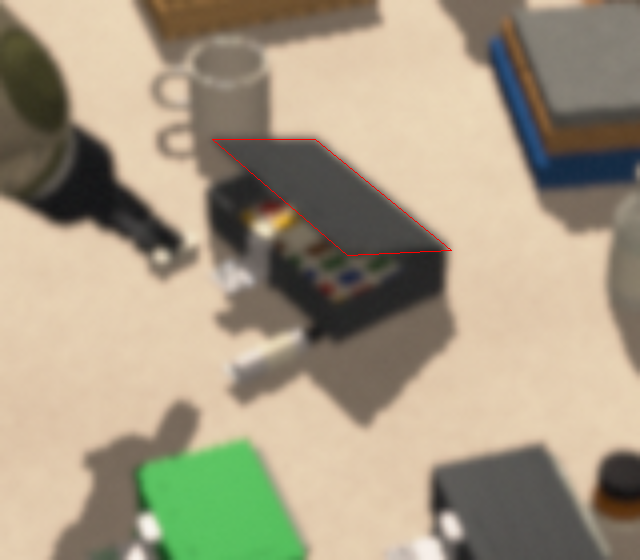

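The lid stands at 0.4 rad: its drawn outline matches, with the front edge from (212,138) to (350,255). The tab has sprung back and the tube is in place. Next I go under the edge at a 40 mm sideways offset, clear of the hook and tongue.

Call:
play_rows(translation=[[0.01,-0.013,0.012],[0.02,-0.027,0.025],[0.0296,-0.0405,0.0389],[0.0296,-0.0405,0.0389],[0.0296,-0.0405,0.0389]], rotation=[[0,0.06,0],[0,0.12,0],[0,0.18,0],[0,0.18,0],[0,0.18,0]], gripper=[1,1,1,1,1])

```text
time_s: 5.72
eef_pos: [432.8, 190.6, 74.0]
ee_rot: [-0.062, 0.897, 0.132, 0.417]
force: [-0.5, 0.4, -0.2]
grip_width: -0.001
grip_force: 0.0
```

Run:
```python
from h import *
go(box(-35,40,61),50)
x0,z0=-35,61; c,s=np.cos(np.radians(50)),np.sin(np.radians(50))
for th in (.4,.55,.7,.85,1.0,1.15,1.3,1.45,1.6,1.75,1.88):
    x=60-95*np.cos(th)-11*c; z=45+95*np.sin(th)-11*s
    print(th,np.round([x,z,((x-x0)*c+(z-z0)*s)/1000,((x-x0)*s-(z-z0)*c)/1000],4))
```

```text
shift m [0.032  0.0006 0.058 ] rot [-0.001  0.003  0.   ] F [-0.5  0.4 -0.2] 5.725 box xyz [-100.    40.5   74. ]
0.4 [-3.45715e+01  7.35683e+01  9.90000e-03 -7.80000e-03]
0.55 [-2.80605e+01  8.62288e+01  2.38000e-02 -1.09000e-02]
0.7 [-1.97307e+01  9.77742e+01  3.80000e-02 -1.19000e-02]
0.85 [-9.769100e+00  1.079451e+02  5.220000e-02 -1.080000e-02]
1.0 [ 1.600600e+00  1.165133e+02  6.610000e-02 -7.600000e-03]
1.15 [ 1.412300e+01  1.232861e+02  7.930000e-02 -2.400000e-03]
1.3 [2.751690e+01 1.281115e+02 9.160000e-02 4.800000e-03]
1.45 [4.148160e+01 1.308812e+02 1.027000e-01 1.370000e-02]
1.6 [5.57033e+01 1.31533e+02 1.12300e-01 2.41000e-02]
1.75 [6.986270e+01 1.300522e+02 1.203000e-01 3.590000e-02]
1.88 [8.183790e+01 1.270682e+02 1.257000e-01 4.700000e-02]
```

Call:
play_rows(translation=[[0.011,0,0.019],[0.021,0,0.038],[0.032,0,0.058],[0.032,0,0.058],[0.032,0,0.058]], rotation=[[0,0,0],[0,0,0],[0,0,0],[0,0,0],[0,0,0]], gripper=[1,1,1,1,1])

```text
time_s: 6.35
eef_pos: [494.8, 208.6, 62.2]
ee_rot: [-0.061, 0.897, 0.131, 0.418]
force: [-0.3, 1.0, 0.6]
grip_width: 0.002
grip_force: 0.0
```

Call:
play_rows(translation=[[0.005,0,-0.004],[0.01,0,-0.008],[0.017,0,-0.0095],[0.024,0,-0.011],[0.031,0,-0.0115],[0.038,0,-0.012],[0.045,0,-0.0115],[0.052,0,-0.011],[0.059,0,-0.009],[0.066,0,-0.0075]], rotation=[[0,0,0],[0,0,0],[0,0,0],[0,0,0],[0,0,0],[0,0,0],[0,0,0],[0,0,0],[0,0,0],[0,0,0]], gripper=[1,1,1,1,1,1,1,1,1,1])

```text
time_s: 7.6
eef_pos: [531.2, 219.6, 118.1]
ee_rot: [-0.061, 0.897, 0.131, 0.418]
force: [-0.1, -0.0, -0.0]
grip_width: -0.001
grip_force: 0.5
```

Run:
```python
from h import *
for th in (1.15,1.3,1.45,1.6,1.75,1.85):
    print(th); go(box(60-95*np.cos(th)-7.1,40,45+95*np.sin(th)-8.4),50)
c=cap('side','side5');a=c['pixels']
cv2.imwrite('pics/v5.png',cv2.resize(a[80:260,150:370],None,fx=3,fy=3)[:,:,::-1])
```

```text
1.15
shift m [0.0114 0.0001 0.0055] rot [-0. -0.  0.] F [-0.1 -0.  -0. ] 7.6 box xyz [  2.6  40.1 118.1]
1.3
shift m [0.0237 0.0001 0.0126] rot [-0. -0.  0.] F [-0.1 -0.  -0. ] 7.6 box xyz [  2.6  40.1 118.1]
1.45
shift m [0.0348 0.0001 0.0216] rot [-0. -0.  0.] F [-0.1 -0.  -0. ] 7.6 box xyz [  2.6  40.1 118.1]
1.6
shift m [0.0444 0.0001 0.032 ] rot [-0. -0.  0.] F [-0.1 -0.  -0. ] 7.6 box xyz [  2.6  40.1 118.1]
1.75
shift m [0.0524 0.0001 0.0438] rot [-0. -0.  0.] F [-0.1 -0.  -0. ] 7.6 box xyz [  2.6  40.1 118.1]
1.85
shift m [0.0567 0.0001 0.0523] rot [-0. -0.  0.] F [-0.1 -0.  -0. ] 7.6 box xyz [  2.6  40.1 118.1]
```

View pics/v5.png

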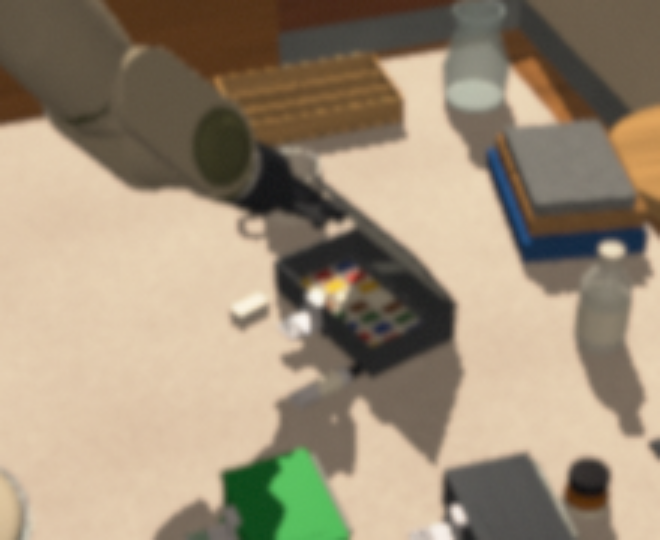

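The lid is near upright, with its edge from (300,150) to (445,290), pushed by the fingertips at (340,210). I'll continue along the arc.

Call:
play_rows(translation=[[0.006,0,0.003],[0.0115,0,0.0055],[0.018,0,0.009],[0.024,0,0.0125],[0.03,0,0.017],[0.035,0,0.0215],[0.04,0,0.027],[0.0445,0,0.032],[0.0485,0,0.038],[0.0525,0,0.044]], rotation=[[0,0,0],[0,0,0],[0,0,0],[0,0,0],[0,0,0],[0,0,0],[0,0,0],[0,0,0],[0,0,0],[0,0,0]], gripper=[1,1,1,1,1,1,1,1,1,1])

```text
time_s: 8.9
eef_pos: [595.8, 238.9, 129.7]
ee_rot: [-0.061, 0.897, 0.131, 0.418]
force: [0.7, -0.3, 0.1]
grip_width: 0.005
grip_force: 0.1
```

Run:
```python
from h import *
for th in (1.85,1.9,1.95):
    print(th); go(box(60-95*np.cos(th)-7.1,40,45+95*np.sin(th)-8.4),50)
```

```text
1.85
shift m [0.0044 0.0001 0.008 ] rot [-0. -0.  0.] F [ 0.7 -0.3  0.1] 8.9 box xyz [ 70.1  40.1 129.7]
1.9
shift m [0.0063 0.0001 0.0124] rot [-0. -0.  0.] F [ 0.7 -0.3  0.1] 8.9 box xyz [ 70.1  40.1 129.7]
1.95
shift m [0.0079 0.0001 0.0169] rot [-0. -0.  0.] F [ 0.7 -0.3  0.1] 8.9 box xyz [ 70.1  40.1 129.7]
```

Call:
play_rows(translation=[[0.002,0,0.004],[0.0044,0,0.008],[0.0055,0,0.01],[0.006,0,0.012],[0.0065,0,0.013],[0.0065,0,0.013]], rotation=[[0,0,0],[0,0,0],[0,0,0],[0,0,0],[0,0,0],[0,0,0]], gripper=[1,1,1,1,1,1])

```text
time_s: 9.65
eef_pos: [608.9, 242.8, 126.4]
ee_rot: [-0.061, 0.897, 0.131, 0.418]
force: [0.1, -0.4, 0.2]
grip_width: 0.0
grip_force: 0.0
```

Call:
play_rows(translation=[[0,0,0],[0,0,-0.03],[0,0,-0.07],[0,0,-0.11],[0,0,-0.15],[0,0,-0.18],[0,0,-0.18],[0,0,-0.18]], rotation=[[0,0,0],[0,0,0],[0,0,0],[0,0,0],[0,0,0],[0,0,0],[0,0,0],[0,0,0]], gripper=[1,1,1,1,1,1,1,1])

```text
time_s: 10.65
eef_pos: [476.2, 203.1, 243.6]
ee_rot: [-0.061, 0.896, 0.132, 0.42]
force: [-0.3, -0.1, -0.7]
grip_width: 0.001
grip_force: 0.0
```

Run:
```python
from h import *
go(box(0,0,200),50)
c=cap('side','side6');a=c['pixels'].copy();d=cap('top','top6')
L=lambda th,y,r=120: box(60-r*np.cos(th),y,45+r*np.sin(th))
def dr(c,s):
    p=proj(c,[L(1.9,100),L(1.9,-100),L(1.9,-100,0),L(1.9,100,0)])
    x=cv2.resize(c['pixels'][:,:].copy()[s],None,fx=2.5,fy=2.5); o=[s[1].start,s[0].start]
    cv2.polylines(x,[((p-o+.5)*2.5).astype(int)],True,(255,0,0),1); return x
x=np.hstack([dr(c,np.s_[80:260,200:360]),dr(d,np.s_[120:300,80:240])])
cv2.imwrite('pics/v6.png',x[:,:,::-1])
```

```text
shift m [0.0016 0.0401 0.07  ] rot [ 0.    -0.003  0.001] F [-0.3 -0.1 -0.7] 10.65 box xyz [-54.8  40.1 243.6]
```

View pics/v6.png

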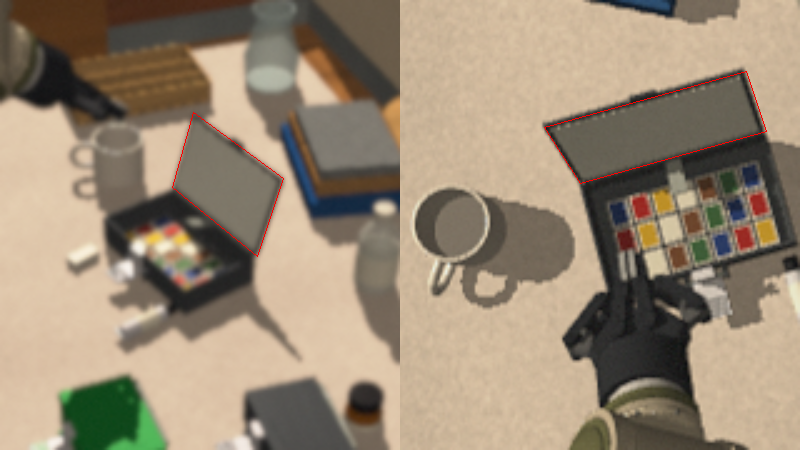

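Both views show the lid at the 1.9 rad outline, with its edge from (193,113) to (283,178), standing alone. The arm is clear and the tube and eraser haven't moved. Handing in.

```bash
python3 -c "
from rig import ctrl
print(ctrl.finish_job())"
```

```text
the job is handed in; nothing more can be done
None
```

The large paint box is open: I pressed its tab, the lid popped up, and I pushed it back to its stop, where it stayed with the arm clear; I touched nothing else and handed the job in after about 11 s of robot time.

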